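# Check the slide-drying plate with the sprung surface probe

### The arm

A 6-joint arm with a two-finger parallel gripper is mounted at the origin on the work surface. World frame = base frame: x ahead of the robot, y to its left, z up, the work surface at z = 0. Lengths are in mm, angles in degrees, forces in N, time in s.
With the tool pointing down it reaches from about 325 to 900 mm from the base axis. Payload 6.1 kg.
Tool frame: the origin (TCP) lies at the very end of the fingers, on their centre line; the grasp point (between the pads) lies 19 mm behind it (robot.grip_point_offset is the distance from the TCP to the grasp point, in mm); z points along the fingers, y is the line along which they close (so a half turn about z gives the same grasp; the last joint's range is limited). The gripper opens to 85 mm and grips with 20 to 120 N. Pads are 22 mm wide; open, the fingers measure 114 mm over their backs; the gripper's body (76 mm by 85 mm) begins 54 mm behind the grasp point. The pads swing forward as they close: fully open they stand 13 mm farther back than shut.
Start: joints at [68.291, 12.628, 87.462, -0, 79.91, -7.225], TCP at [156.321, 605.128, 231.3] pointing down, gripper open.
Joint ranges: [-170.65, 170.65], [-52.31, 119.04], [5.05, 147.46], [-71.25, 251.25], [11.57, 151.72], [-153.62, 153.62]. Speed limits (degrees/s): [147.25, 147.25, 172.46, 180, 180, 180].

### API

Orientations are given as [roll, pitch, yaw] about the fixed x, y, z axes, in that order (R = Rz(yaw) Ry(pitch) Rx(roll)).
In Python, from plant import telemetry, snapshot, camera_model, close_job, robot gives the robot as it stands.
- The arm moves only by the tool carry_out, never from a script. Its argument "series" is a list of rows, each a list of 7 numbers: the opening, from -1 (shut) to 1 (fully open), then the shift along the world's x, y, z each as a share of 250 mm, from -1 to 1, then the turn, a rotation vector about the world's x, y, z each as a share of 45 degrees, from -1 to 1. A call has exactly 5 rows; each row is the pose to reach, as a shift and turn from the pose commanded when the call began; what a row does not reach only later rows make up. A row lasts 1/12 s, in which the tool goes at most 41.7 mm and 7.16 degrees, less where a joint would pass 70% of its speed; a pose out of reach is approached as far as the arm can. A call with a number of a shift or a turn outside -1 to 1 is refused whole. A call with a gripper value outside its range is refused whole. The fingers move at their own pace and stop on an object; "grip_force" is the grip in N (left out, the last holds). Time passes only in rows, so rows that repeat a pose let the fingers close, or fill a call up. It gives the time, the measured TCP pose, the force, the opening and the grip force at its end, in the units of the state.
- telemetry.observe(): the state, without advancing time (a new reading comes with each control period).
- snapshot(name): name is "side" or "top" or "wrist"; returns (picture, depth): 420x560x3 uint8, red, green, blue; 420x560 float32, mm along the optical axis (not along the pixel's ray), 0 where there is no reading.
- camera_model(name): a dict with "mtx" (3x3 intrinsics, pixels), "origin" and "orientation" of the camera in the world. Camera axes: x right, y up, looking along -z (the intrinsics and any distortion apply to the point x, -y, -z); pixel columns grow to the right and rows downward; lengths in mm; the calibration is good to about 2 mm. A picture is of the moment at which its call begins: read the wrist's pose just before it. camera_model takes no time and is no camera call; for the wrist camera it gives the pose at the moment of the call.
- close_job(): hands the job in; it is judged then, once.
The state is a dict: "time": time; "q": joint angles; "joint_velocities": joint speeds; "joint_efforts": joint torques, N m; "tcp_pos": TCP position; "orientation": TCP orientation; "contact_force": force on the tool from outside, world axes, zero at the start; "moment": the same for the moment, N m; "width": opening from 0.0 (shut) to 1.0 (fully open); "grasp_force": force on a finger pad.
Only numpy, scipy, OpenCV 4.12 (cv2) and the standard library are available. Lean on these libraries where they do the work, as an engineer would, in place of code of your own. Each camera call takes 0.05 s, during which the arm holds its last target. There are 200 camera calls.

### The job

Draw the surface probe out of its holder and set its sprung tip inside the check ring at the end of the sloping slide-drying plate away from the controls. Hold the probe square to the plate, pressed gently so that the sprung tip is about half-way in, and keep it still for three seconds; the job finishes with you still holding it there, not let go. Touch the plate and its housing with nothing but the probe, never jab it hard, and leave the staining jar and the wax blocks beside the holder where they are.

Things in the scene. Friction and masses are not known exactly. Their poses are not given: they have to be found in the camera images.
- dryer: fixed slide-drying plate: white wedge housing 220 (x) by 370 mm (y), 45 mm high at its front edge (-x, towards the robot), 125 mm at the back; origin at the centre of its underside, z up. On it a flat black plate, 226 x 300 mm, falling 0.35 rad (20 degrees) towards -x, and a strip with window, round control and rocker at the -y end. Five thin glass slides lie on the plate's lower half.
- check_ring (a point): centre of the check ring at the plate's end away from the controls (+y end), on the plate's surface, about 109 mm above the bench: a thin bright circle, 30 mm outside, 24 mm inside, flush with the black plate. This frame's z points square out of the sloping plate (up and towards the dryer's front), x up the slope, y along the plate.
- middle_ring (a point): centre of the middle one of the three equal rings, which lie in a row along the plate 105 mm apart; same axes as check_ring. Not the one to be checked.
- holder: fixed white probe holder on a steel foot (104 x 80 x 10 mm): 56 x 50 mm in plan, 112 mm tall; origin at the centre of its underside, z up. Round 16 mm bore; its top 22 mm is a rectangular pocket, 33 x 23 mm (x, y), in which the foot of the probe's handle sits loosely. Raise the probe 110 mm to clear it.
- probe: surface probe, about 120 g, upright in the holder: grey handle 30 (x) by 20 mm (y) in section, 112 mm long, black rubber grip patches on its broad faces (60 to 100 mm up), black window on top; below it an 8 mm steel stem and the sprung tip. Origin at the centre of the handle's lower end; z from tip to handle top; tip end at z = -85 mm when out. Its x, y start along the holder's.
- probe_tip (a point): end of the probe's sprung tip, a rounded copper-coloured button 11 mm in diameter; frame parallel to the probe's. It moves with the tip.
- probe_plunger (a joint): how far the sprung tip is pushed into the stem, in m: 0 fully out, 0.010 fully in. The spring gives 1.5 N at 0, 3.5 N half-way (0.005) and 5.5 N at 0.010, where the tip meets a hard stop.
- stain_jar: amber glass staining jar with a white cap, 54 mm in diameter, 85 mm tall, upright on the bench near the holder; origin at the centre of its underside. A bystander.
- block_a: wax block on a white plastic cassette, 40 x 29 x 14 mm, on the bench near the holder; origin at the centre of its underside. A bystander.
- block_b: second wax block of the same kind and size near the holder; origin at the centre of its underside. A bystander.
Mind the look-alikes: they are no part of the job. Of the things that look like the probe, the larger one is meant.

How it is judged (in metres and radians):
On the way, in this order (a step that is already met when the one before it is completed fails the run):
1. the probe is drawn up out of its holder in the gripper (contact force between the fingers and probe above 1 N and z of probe in the frame of holder above 0.14 m), for 0.2 s.
2. the tip is held still in the check ring for two seconds, probe square to the plate, sprung tip about half-way in (distance between probe_tip and check_ring below 0.009 m and angle between the z axis of probe and the z axis of check_ring, either way round below 0.13 rad and value of joint probe_plunger between 0.002 and 0.008 m and contact force between probe and dryer between 1.5 and 8 N and contact force between the fingers and probe above 1 N and linear speed of probe below 0.02 m/s), for 2 s.
At the end, for the whole second after the job is handed in: Through the last second the gripper holds the probe still (under 20 mm/s), tip within 9 mm of the check ring's centre, axis within 0.13 rad of square to the plate, sprung tip pushed in 2 to 8 mm, pressing the plate with 1.5 to 8 N (all of step 2); the arm keeps its last pose, push and grip.
It fails at once if the probe is jabbed hard onto the dryer (more than 20 N) (contact force between probe and dryer above 20 N).
It fails at once if the gripper or the arm touches the dryer (contact force between any of the fingers, the arm and dryer above 1 N).
It fails at once if the staining jar or a wax block beside the holder is pushed more than 30 mm from its place (distance of any of stain_jar, block_a, block_b from where it was at the start of the episode above 0.03 m).
It also fails if it takes over 45 s, if anything falls off the work surface, if the arm or the gripper's body presses on something with over 40 N, if the wrist force passes 120 N, or if a joint passes its speed limit or range.

## Working session

There is one attempt and no reset: what is moved stays moved. The work goes in short steps, Python scripts to look and compute and a tool call to move; the robot and the scene stay as the last step left them, time stands still between calls to the robot, and variables do not carry over. Pictures are saved under pics/ and viewed, at most 10 in all, crops included, and the job is handed in when it is done.

Besides the shell and the picture viewer there is one more tool, called after "Call:" by a JSON object that holds its "op" and its "data", one argument or row to a line. carry_out: Moves the arm, as the interface text tells. Shift numbers are shares of 250 mm and turn numbers shares of 45 degrees, none past 1 either way. Its arguments: {"type":"object","properties":{"series":{"type":"array"},"grip_force":{"type":"number"}},"required":["series"]}

```bash
mkdir -p pics; ls
python3 - <<'E'
from plant import telemetry, snapshot, camera_model
import numpy as np, cv2
s=telemetry.observe(); print(s)
for n in ["side","top","wrist"]:
    m=camera_model(n); print(n,m)
    p,d=snapshot(n); np.savez(f"pics/{n}0.npz",p=p,d=d,**{k:np.array(v) for k,v in m.items()})
    cv2.imwrite(f"pics/{n}0.png",p[:,:,::-1])
E
```

```text
pics
{'time': 0.0, 'q': array([ 6.82906244e+01,  1.26762702e+01,  8.75267143e+01,  5.68191248e-04,
        7.99094500e+01, -7.22612875e+00]), 'joint_velocities': array([ 0.06272053,  0.01472998, -0.02050197,  0.09035517,  0.02409407,
        0.02690606]), 'joint_efforts': array([ 2.04737876e-05, -4.96873283e+01, -3.89407253e+01, -5.28891917e-05,
        1.02641538e-02, -4.13702173e-05]), 'tcp_pos': array([156.09613972, 604.56488857, 230.17934762]), 'orientation': array([-1.79888529e+02, -1.46973982e-02,  1.65516639e+02]), 'contact_force': array([-0.3415011 , -0.76854264, -0.39765302]), 'moment': array([-0.00338435,  0.01547877, -0.03541017]), 'grasp_force': 0.0, 'width': 1.0031758425392092}
side {'mtx': array([[542.85422915,   0.        , 277.22568671],
       [  0.        , 542.85422915, 214.98187159],
       [  0.        ,   0.        ,   1.        ]]), 'origin': array([ 115.77870668, -484.7961618 ,  881.85381791]), 'orientation': array([ 39.36134731,  -0.28484405, -37.23409989])}
top {'mtx': array([[421.71646564,   0.        , 277.14058465],
       [  0.        , 421.71646564, 206.23837374],
       [  0.        ,   0.        ,   1.        ]]), 'origin': array([ 412.61267597,   15.22229873, 1046.49668567]), 'orientation': array([  6.5092722 ,  -0.51470592, -90.47319012])}
wrist {'mtx': array([[302.84254315,   0.        , 276.10491953],
       [  0.        , 302.84254315, 210.79275745],
       [  0.        ,   0.        ,   1.        ]]), 'origin': array([ 82.82750941, 624.44367038, 372.6727575 ]), 'orientation': array([-17.228418  ,   0.13494794,  75.46623684])}
```

View pics/top0.png

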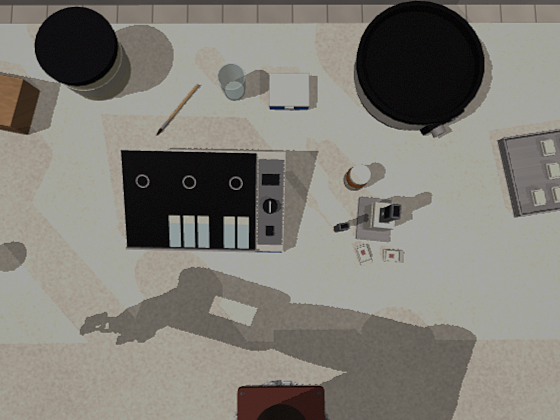

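View pics/side0.png

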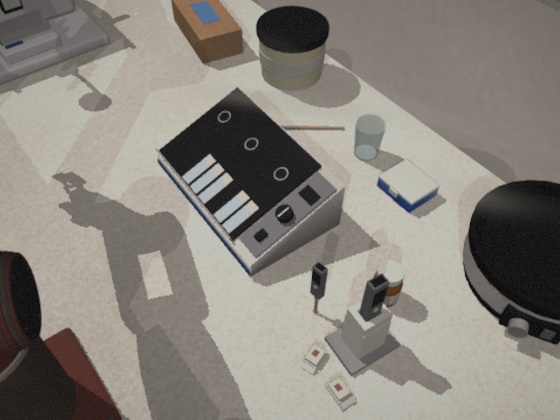

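The top view shows the dryer with its three rings. The check ring is the left one (+y), near (142,181). The holder and probe are at about (380,215), the jar at (357,177), and the blocks at (363,253) and (393,255). A smaller look-alike stands at (342,226). In the side view the big probe's head is at (375,290) and the small one is at (318,280).

```bash
cat > h.py <<'E'
import numpy as np, cv2
from scipy.spatial.transform import Rotation as R
def load(f):
    z=np.load(f); return z['p'],z['d'],dict(mtx=z['mtx'],origin=z['origin'],orientation=z['orientation'])
def rot(m): return R.from_euler('xyz',m['orientation'],degrees=True).as_matrix()
def ray(m,u,v):
    K=m['mtx']; u=np.asarray(u,float);v=np.asarray(v,float)
    return np.stack([(u-K[0,2])/K[0,0],-(v-K[1,2])/K[1,1],-np.ones_like(u)],-1)@rot(m).T
def cloud(m,d):
    v,u=np.mgrid[:d.shape[0],:d.shape[1]]
    return m['origin']+ray(m,u,v)*d[...,None]
def onz(m,u,v,z):
    r=ray(m,u,v); return m['origin']+r*((z-m['origin'][2])/r[...,2])[...,None]
def proj(m,P):
    c=(np.asarray(P)-m['origin'])@rot(m); K=m['mtx']
    return np.stack([K[0,2]+K[0,0]*c[...,0]/-c[...,2],K[1,2]-K[1,1]*c[...,1]/-c[...,2]],-1)
def tri(m1,p1,m2,p2):
    a,b=ray(m1,*p1),ray(m2,*p2); t=np.linalg.lstsq(np.stack([a,-b],1),m2['origin']-m1['origin'],rcond=None)[0]
    A=m1['origin']+a*t[0];B=m2['origin']+b*t[1]; return (A+B)/2,np.linalg.norm(A-B)
E
python3 - <<'E'
from h import *
T=load('pics/top0.npz');S=load('pics/side0.npz')
for n,(p,d,m) in (('top',T),('side',S)):
    C=cloud(m,d); z=C[...,2]
    print(n,'bench z',np.median(z[d>0]), 'zero',(d==0).mean())
    # rings on plate
    if n=='top': roi=(slice(152,212),slice(122,255))
    else: roi=(slice(95,190),slice(165,315))
    g=cv2.cvtColor(p,cv2.COLOR_RGB2GRAY); mk=np.zeros_like(g); mk[roi]=(g[roi]>70)
    k,l,st,ce=cv2.connectedComponentsWithStats(mk)
    for i in range(1,k):
        if 20<st[i,4]<400:
            c=st[i]; v,u=np.where(l==i); e=cv2.fitEllipse(np.stack([u,v],1).astype(np.float32))
            print(c, ce[i], e[0],e[1], np.median(C[l==i],0).round(1))
    # plate plane
    for lo,hi in ((15,60),(60,105),(105,125),(150,190),(190,240)):
        s=(z>lo)&(z<hi)&(d>0)
        if n=='top': s[:, :325]=0;s[:, 420:]=0;s[:160]=0;s[280:]=0
        else: s[:260]=0; s[:, :290]=0; s[:, 420:]=0
        q=C[s]; 
        if len(q)>20: print(lo,hi,len(q),q.mean(0).round(1),np.percentile(q,[3,97],axis=0).round(1).tolist(),cv2.minAreaRect(q[:,:2].astype(np.float32)))
    pl=(g<45)&(z>40)&(z<150)&(C[...,1]>100)&(C[...,1]<450)&(C[...,0]>300)&(C[...,0]<620)
    q=C[pl]; c=q.mean(0)
    for _ in range(5):
        c=q.mean(0); nrm=np.linalg.svd(q-c,full_matrices=False)[2][2]; nrm*=np.sign(nrm[2]); r=(q-c)@nrm; q=q[abs(r)<4]
    print('plane',c,nrm,len(q),r.std(),np.degrees(np.arccos(nrm[2])),'az',np.degrees(np.arctan2(nrm[1],nrm[0])))
big=[cv2.resize(p[y:y+120,x:x+150],None,fx=2.6,fy=2.6,interpolation=cv2.INTER_CUBIC) for p,y,x in ((T[0],160,310),(S[0],250,290))]
cv2.imwrite('pics/crop0.png',np.hstack(big)[:,:,::-1])
E
```

```text
top bench z 1.3869853139984798 zero 0.004064625850340136
[215 152  40   1  40] [234.5 152. ] (234.024169921875, 151.9995880126953) (0.010446073487401009, 37.81132507324219) [639.9 100.3 125.6]
[122 173   3  39  70] [122.55714286 196.4       ] (122.71388244628906, 197.35865783691406) (1.9946467876434326, 39.356082916259766) [549.1 358.7  81.3]
[136 174  13  14  59] [142.10169492 180.69491525] (142.1112823486328, 180.67552185058594) (11.67535400390625, 12.424173355102539) [580.8 308.5 107.5]
[182 175  14  14  68] [189.02941176 181.94117647] (188.78253173828125, 181.76593017578125) (11.956287384033203, 12.421623229980469) [576.1 203.6 107.2]
[229 176  14  14  66] [235.59090909 182.90909091] (235.48809814453125, 182.79978942871094) (11.83349323272705, 12.527392387390137) [573.2  98.5 107.8]
15 60 392 [ 498.5 -207.6   32.6] [[399.1, -281.2, 15.2], [604.0, -161.2, 58.8]] ((506.3580322265625, -223.03274536132812), (238.5186309814453, 94.1372299194336), 9.916433334350586)
60 105 568 [ 560.1 -192.3   84. ] [[468.2, -232.1, 62.0], [614.9, -137.3, 102.7]] ((542.4290771484375, -187.4513854980468
[... 2119 characters left out ...]
743 [ 488.6 -226.   112.8] [[465.2, -255.8, 106.5], [523.6, -134.2, 123.3]] ((495.78375244140625, -192.80926513671875), (59.49869155883789, 131.8481903076172), 1.8315049409866333)
150 190 303 [ 491.1 -236.5  170.5] [[483.5, -243.6, 151.0], [509.0, -222.8, 189.4]] ((481.55462646484375, -192.7899932861328), (25.24955177307129, 114.7499008178711), 17.959165573120117)
190 240 308 [ 496.5 -234.1  200. ] [[483.7, -242.6, 190.8], [511.8, -223.3, 204.4]] ((498.3445129394531, -232.74331665039062), (20.493175506591797, 29.981689453125), 83.83826446533203)
plane [536.87529358 225.6632959   91.42442768] [-0.34403982  0.00992159  0.93890264] 6730 1.5689314128801493 20.13192202400675 az 178.34813343292006
```

View pics/crop0.png

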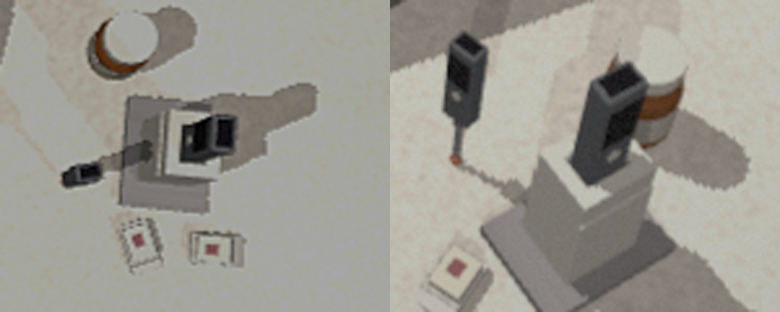

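Run:
```python
from h import *
T=load('pics/top0.npz');S=load('pics/side0.npz')
rt=[(142.1,180.69),(188.9,181.85),(235.5,182.85)];rs=[(223.83,116.3),(250.77,143.34),(280.6,173.35)]
for a,b in zip(rt,rs): print(tri(T[2],a,S[2],b), onz(T[2],*map(np.float64,a),109.), onz(S[2],*map(np.float64,b),109.))
for n,(p,d,m) in (('top',T),('side',S)):
    C=cloud(m,d); z=C[...,2]; near=(abs(C[...,0]-495)<70)&(abs(C[...,1]+230)<60)
    s=(near&(z>192)&(z<212)).astype(np.uint8); v,u=np.where(s); P=onz(m,u,v,203.)
    print(n,'probe top',np.median(z[s>0]),cv2.minAreaRect(P[:,:2].astype(np.float32)),P[:,:2].mean(0))
    s=near&(z>6)&(z<13); q=C[s]; print('foot',len(q),cv2.minAreaRect(q[:,:2].astype(np.float32)))
    s=near&(z>108)&(z<116); q=C[s]; q=q[q[:,1]<-180]; print('holder top',len(q),cv2.minAreaRect(q[:,:2].astype(np.float32)),np.median(q[:,2]))
```

```text
(array([579.67823589, 310.14276606, 105.56218503]), np.float64(0.9462807013406578)) [579.47350008 308.82507554 109.        ] [577.21962663 306.86424339 109.        ]
(array([576.15848814, 204.47044142, 106.87979232]), np.float64(0.79108800644495)) [576.12925416 203.84188481 109.        ] [574.55199902 202.77411503 109.        ]
(array([573.33058428,  99.49791881, 106.70110269]), np.float64(0.49169755346923183)) [573.14800486  99.16373398 109.        ] [571.75323063  97.87728069 109.        ]
top probe top 202.70748650431472 ((496.948486328125, -230.79678344726562), (22.40302085876465, 30.787439346313477), 81.94873046875) [ 496.70802599 -231.21510319]
foot 602 ((491.1221923828125, -227.4319610595703), (125.65325927734375, 106.69587707519531), 2.7723655700683594)
holder top 282 ((497.3266296386719, -232.93540954589844), (46.54465866088867, 56.00962448120117), 84.6061019897461) 112.49099456603335
side probe top 201.4755701169646 ((495.27001953125, -234.9335174560547), (23.347578048706055, 33.46565628051758), 81.89314270019531) [ 495.33759825 -234.63743081]
foot 1165 ((487.64349365234375, -230.92181396484375), (81.3283462524414, 128.70103454589844), 84.0382080078125)
holder top 548 ((499.2265625, -232.1474609375), (47.42449951171875, 57.79295349121094), 83.62803649902344) 112.1312116814754
```

Call:
{"op": "carry_out", "data": {
  "series": [
    [1, 0.15, -0.17, 0.08, 0, 0, 0],
    [1, 0.3, -0.34, 0.08, 0, 0, 0],
    [1, 0.45, -0.5, 0.08, 0, 0, 0],
    [1, 0.6, -0.67, 0.08, 0, 0, 0],
    [1, 0.7, -0.84, 0.08, 0, 0, 0]
  ]
}}

```text
time: 0.57
tcp_pos: [291.7, 448.1, 250.7]
orientation: [180.0, 0.0, 165.5]
contact_force: [0.7, -0.0, -0.2]
width: 1.002
grasp_force: 0.0
```

Call:
{"op": "carry_out", "data": {
  "series": [
    [1, 0.03, -0.16, 0.04, 0, 0, 0.05],
    [1, 0.06, -0.32, 0.04, 0, 0, 0.1],
    [1, 0.09, -0.48, 0.04, 0, 0, 0.167],
    [1, 0.12, -0.64, 0.04, 0, 0, 0.167],
    [1, 0.15, -0.8, 0.04, 0, 0, 0.167]
  ]
}}

```text
time: 0.98
tcp_pos: [327.9, 247.6, 260.6]
orientation: [-180.0, 0.0, 173.1]
contact_force: [1.8, -0.8, 0.9]
width: 1.0
grasp_force: 0.0
```

Call:
{"op": "carry_out", "data": {
  "series": [
    [1, 0.06, -0.16, 0, 0, 0, 0],
    [1, 0.12, -0.32, 0, 0, 0, 0],
    [1, 0.18, -0.48, 0, 0, 0, 0],
    [1, 0.24, -0.64, 0, 0, 0, 0],
    [1, 0.3, -0.8, 0, 0, 0, 0]
  ]
}}

```text
time: 1.4
tcp_pos: [401.4, 52.4, 260.9]
orientation: [180.0, 0.1, 173.0]
contact_force: [2.1, 0.8, -0.2]
width: 0.999
grasp_force: 0.0
```

```bash
python3 -c "
from plant import telemetry as t
s=t.observe();print(s['time'],s['tcp_pos'],s['orientation'],s['q'],s['joint_velocities'])"
```

```text
1.4 [401.44690491  52.38229215 260.91419489] [1.79989009e+02 5.16627612e-02 1.73031294e+02] [-3.76747306e+00 -2.04550517e+01  1.15666642e+02  8.12277877e-03
  8.47362137e+01 -8.67995136e+01] [-67.6639694   15.33102642 -11.18588615   0.25291828  -4.6553898
 -66.94055642]
```

Call:
{"op": "carry_out", "data": {
  "series": [
    [1, 0.06, -0.16, 0, 0, 0, 0],
    [1, 0.12, -0.32, 0, 0, 0, 0],
    [1, 0.18, -0.48, 0, 0, 0, 0],
    [1, 0.24, -0.64, 0, 0, 0, 0],
    [1, 0.3, -0.8, 0, 0, 0, 0]
  ]
}}

```text
time: 1.82
tcp_pos: [474.6, -142.9, 260.6]
orientation: [180.0, 0.0, 173.0]
contact_force: [0.3, 0.6, 1.1]
width: 1.001
grasp_force: 0.0
```

Call:
{"op": "carry_out", "data": {
  "series": [
    [1, 0.05, -0.15, 0, 0, 0, 0],
    [1, 0.08, -0.3, 0, 0, 0, 0],
    [1, 0.08, -0.3, 0, 0, 0, 0],
    [1, 0.08, -0.3, 0, 0, 0, 0],
    [1, 0.08, -0.3, 0, 0, 0, 0]
  ]
}}

```text
time: 2.23
tcp_pos: [494.1, -215.4, 260.2]
orientation: [179.9, -0.1, 173.0]
contact_force: [-0.5, 0.8, 0.2]
width: 1.001
grasp_force: 0.0
```

Run:
```python
from plant import telemetry, snapshot, camera_model
from h import *
s=telemetry.observe(); print(s['time'],s['tcp_pos'],s['orientation'],s['joint_velocities'].round(2))
m=camera_model("wrist"); p,d=snapshot("wrist")
np.savez("pics/wrist1.npz",p=p,d=d,**{k:np.array(v) for k,v in m.items()})
cv2.imwrite("pics/wrist1.png",p[:,:,::-1])
C=cloud(m,d); z=C[...,2]; near=(abs(C[...,0]-495)<60)&(abs(C[...,1]+230)<50)
for lo,hi in((192,212),(108,116)):
    q=C[near&(z>lo)&(z<hi)]; print(len(q),np.median(q[:,2]),cv2.minAreaRect(q[:,:2].astype(np.float32)))
```

```text
2.2333 [ 494.08259928 -215.38074473  260.15313234] [ 1.79940232e+02 -7.33326789e-02  1.72990965e+02] [ 1.45 -1.26  0.71 -0.04 -0.1  -0.08]
1141 201.7880100459336 ((498.2250671386719, -231.8768310546875), (20.227375030517578, 30.159183502197266), 83.99362182617188)
1367 111.67564634250573 ((498.32476806640625, -231.7027130126953), (45.97614669799805, 56.06989288330078), 83.9697265625)
```

View pics/wrist1.png

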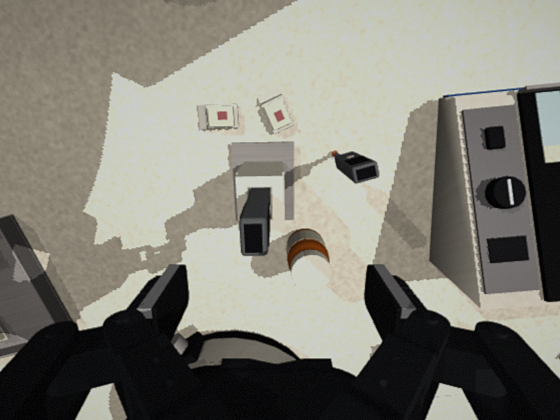

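The wrist view shows the probe's top at (256,235) with the jar at (308,250). Both sides of the probe are clear for the fingers. I'll centre on it and go down.

Call:
{"op": "carry_out", "data": {
  "series": [
    [1, 0.016, -0.066, 0, 0, 0, 0.022],
    [1, 0.016, -0.066, 0, 0, 0, 0.022],
    [1, 0.016, -0.066, -0.1, 0, 0, 0.022],
    [1, 0.016, -0.066, -0.2, 0, 0, 0.022],
    [1, 0.016, -0.066, -0.3, 0, 0, 0.022]
  ]
}}

```text
time: 2.7
tcp_pos: [498.9, -230.8, 185.8]
orientation: [-180.0, 0.1, 174.1]
contact_force: [0.9, -0.4, -1.2]
width: 1.001
grasp_force: 0.0
```

Call:
{"op": "carry_out", "data": {
  "series": [
    [1, 0, 0, -0.08, 0, 0, 0],
    [1, 0, 0, -0.12, 0, 0, 0],
    [1, 0, 0, -0.12, 0, 0, 0],
    [1, 0, 0, -0.12, 0, 0, 0],
    [1, 0, 0, -0.12, 0, 0, 0]
  ]
}}

```text
time: 3.12
tcp_pos: [499.5, -232.3, 157.6]
orientation: [-179.9, 0.1, 174.1]
contact_force: [-0.9, 0.3, -0.2]
width: 0.997
grasp_force: 0.0
```

Run:
```python
from plant import telemetry, snapshot, camera_model
from h import *
s=telemetry.observe(); print(s['time'],s['tcp_pos'],s['orientation'],s['contact_force'])
```

```text
3.1167 [ 499.51205393 -232.2778736   157.60515979] [-1.79933363e+02  1.37682445e-01  1.74052497e+02] [-0.93045705  0.28912282 -0.2456822 ]
```

Call:
{"op": "carry_out", "data": {
  "series": [
    [1, -0.004, 0, -0.02, 0, 0, 0],
    [-0.2, -0.004, 0, -0.02, 0, 0, 0],
    [-0.5, -0.004, 0, -0.02, 0, 0, 0],
    [-1, -0.004, 0, -0.02, 0, 0, 0],
    [-1, -0.004, 0, -0.02, 0, 0, 0]
  ],
  "grip_force": 60
}}

```text
time: 3.53
tcp_pos: [497.7, -232.4, 151.1]
orientation: [-180.0, 0.0, 174.0]
contact_force: [-0.3, 0.6, 0.4]
width: 0.458
grasp_force: 0.0
```

Call:
{"op": "carry_out", "data": {
  "series": [
    [-1, 0, 0, 0, 0, 0, 0],
    [-1, 0, 0, 0, 0, 0, 0],
    [-1, 0, 0, 0, 0, 0, 0],
    [-1, 0, 0, 0, 0, 0, 0],
    [-1, 0, 0, 0, 0, 0, 0]
  ]
}}

```text
time: 3.95
tcp_pos: [497.7, -232.4, 151.0]
orientation: [-180.0, 0.0, 174.0]
contact_force: [0.5, -1.0, 1.4]
width: 0.23
grasp_force: 58.9
```

Call:
{"op": "carry_out", "data": {
  "series": [
    [-1, 0, 0, 0.06, 0, 0, 0],
    [-1, 0, 0, 0.12, 0, 0, 0],
    [-1, 0, 0, 0.2, 0, 0, 0],
    [-1, 0, 0, 0.3, 0, 0, 0],
    [-1, 0, 0, 0.4, 0, 0, 0]
  ]
}}

```text
time: 4.37
tcp_pos: [496.7, -231.6, 250.5]
orientation: [179.9, -0.1, 174.0]
contact_force: [0.7, 0.2, -1.9]
width: 0.227
grasp_force: 59.4
```

Call:
{"op": "carry_out", "data": {
  "series": [
    [-1, 0, 0, 0.1, 0, 0, 0],
    [-1, 0, 0, 0.2, 0, 0, 0],
    [-1, 0, 0, 0.28, 0, 0, 0],
    [-1, 0, 0, 0.32, 0, 0, 0],
    [-1, 0, 0, 0.32, 0, 0, 0]
  ]
}}

```text
time: 4.78
tcp_pos: [498.4, -232.7, 333.2]
orientation: [-179.9, 0.2, 174.0]
contact_force: [-0.6, -0.3, -0.7]
width: 0.232
grasp_force: 59.4
```

Run:
```python
from plant import telemetry, snapshot, camera_model
from h import *
s=telemetry.observe(); print(s['time'],s['tcp_pos'],s['orientation'],s['contact_force'],s['grasp_force'],s['width'])
pp=[]
for n in ("side","top"):
    m=camera_model(n); p,d=snapshot(n)
    np.savez(f"pics/{n}2.npz",p=p,d=d,**{k:np.array(v) for k,v in m.items()})
    u,v=proj(m,s['tcp_pos']).astype(int); x0=max(0,u-75); y0=max(0,v-75)
    c=p[y0:y0+150,x0:x0+150]; print(n,u,v,x0,y0)
    pp.append(cv2.resize(c,(400,400)))
cv2.imwrite("pics/lift.png",np.hstack(pp)[:,:,::-1])
```

```text
4.7833 [ 498.36131662 -232.6649805   333.22872402] [-179.895104      0.21103798  174.02447599] [-0.55009793 -0.27816106 -0.74291166] 59.44771707057953 0.2323322853817901
side 393 226 318 151
top 417 202 342 127
```

View pics/lift.png

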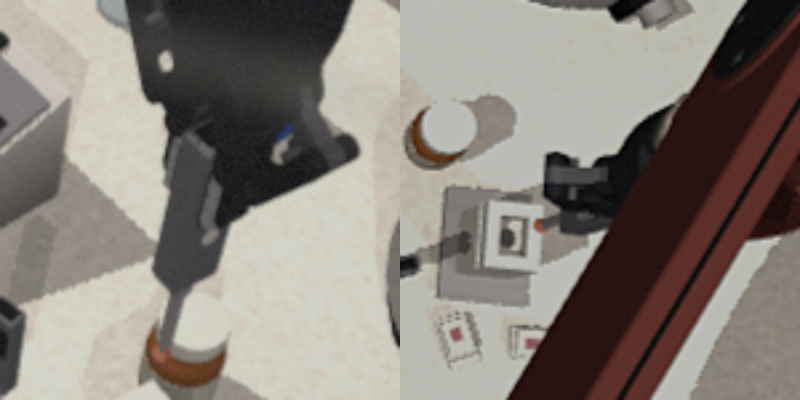

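The probe is up out of the holder in the gripper. The copper tip is at about (379,283) in the side view and (395,211) in the top view. I'll measure the tip relative to the tool.

```bash
cat >> h.py <<'E'
def copper(p,c,r=12):
    c=np.round(c).astype(int); h=cv2.cvtColor(p,cv2.COLOR_RGB2HSV)
    a=p.astype(int); mk=((a[...,0]-a[...,2]>45)).astype(np.uint8); w=np.zeros_like(mk); w[c[1]-r:c[1]+r,c[0]-r:c[0]+r]=1
    v,u=np.where(mk*w); return np.array([u.mean(),v.mean()]),len(u),np.ptp(u),np.ptp(v)
def toolR(s): return R.from_euler('xyz',s['orientation'],degrees=True).as_matrix()
E
python3 - <<'E'
from h import *
T=load('pics/top2.npz');S=load('pics/side2.npz')
print(copper(T[0],(394.9,211.4),8), copper(S[0],(379.1,283),9))
a=S[0][270:296,366:392].astype(int); print(a[...,0]-a[...,2])
print(proj(T[2],[498,-232,187]),proj(S[2],[498,-232,187]))
C=cloud(S[2],S[1]); z=C[...,2]; u0=S[0][...,0].astype(int)
s=(abs(C[...,0]-498)<35)&(abs(C[...,1]+232)<35)&(z>192)&(z<330); q=C[s]
for lo in range(195,330,15):
    w=q[(q[:,2]>=lo)&(q[:,2]<lo+15)]; 
    if len(w): print(lo,len(w),w.mean(0).round(1),np.percentile(w[:,:2],[2,98],axis=0).round(0).tolist())
E
```

```text
(array([393.86666667, 211.2       ]), 15, np.int64(4), np.int64(4)) (array([378.90076336, 285.53435115]), 131, np.int64(14), np.int64(17))
[[21 22 22 20 22 22 22 21 21 22 19 12 12  8  7  4  4  4  6  9 12 13 13 14
  11 14]
 [22 22 23 22 20 21 22 23 22 23 22 12 11  6  3  5  3  6  6 12 14 15 14 13
  13 14]
 [22 23 22 24 23 21 22 22 23 30 27  9 11  5  4  4  5  4  9 15 14 13 13 13
  13 12]
 [24 23 21 22 24 22 22 21 24 39 30 11  7  4  5  4  3  5 10 12 12 13 12 11
  14 13]
 [22 22 22 22 22 22 20 24 31 57 30 11  5  4  3  4  4  7 10 13 12 13 13 13
  14 14]
 [23 22 24 22 21 20 22 27 43 64 33  9  6  4  5  5  4  8 13 14 14 14 14 14
  14 13]
 [24 23 22 23 22 23 24 31 65 74 40 10  6  4  4  4  5 10 15 12 13 13 14 14
  14 14]
 [23 24 24 23 23 24 24 41 70 75 39  9  3  6  5  5  7 10 12 11 13 12 14 12
  13 11]
 [22 24 22 23 22 23 25 56 74 76 42 13  3  3  5  3  4 11 15 14 15 13 14 14
  14 14]
 [23 22 23 23 21 22 27 63 71 77 61 27  6  5  5  3  7 11 13 14 14 13 12 13
  12 13]
 [21 21 24 23 24 24 33 63 70 78 73 45  7  4  4  5  8 13 11 11 13 13 12 14
  13 13]
 [20 21 23 21 23 23 30 60 72 78 81 65  5  7 20 3
[... 1142 characters left out ...]
 13 11 12 12  8 14 21 22 25 34 46 51 54 56 53
  54 54]]
[393.41390903 211.50746424] [376.08458215 286.32407052]
195 43 [ 498.8 -233.3  199.1] [[495.0, -238.0], [506.0, -228.0]]
210 31 [ 498.1 -234.3  217.5] [[496.0, -237.0], [501.0, -230.0]]
225 35 [ 497.9 -234.1  232.5] [[496.0, -236.0], [502.0, -230.0]]
240 33 [ 497.7 -234.1  246.8] [[496.0, -236.0], [501.0, -230.0]]
255 18 [ 497.8 -237.   261.1] [[495.0, -239.0], [502.0, -233.0]]
270 105 [ 492.5 -237.1  279.9] [[484.0, -243.0], [511.0, -223.0]]
285 163 [ 492.4 -237.2  292.6] [[484.0, -244.0], [511.0, -223.0]]
300 171 [ 492.3 -237.3  307.6] [[484.0, -244.0], [511.0, -223.0]]
315 132 [ 488.3 -235.5  321.9] [[484.0, -243.0], [504.0, -223.0]]
```

Call:
{"op": "carry_out", "data": {
  "series": [
    [-1, 0, 0, 0.15, 0, 0, 0],
    [-1, 0, 0.1, 0.18, 0, -0.05, 0],
    [-1, 0, 0.24, 0.18, 0, -0.1, 0],
    [-1, 0, 0.38, 0.18, 0, -0.15, 0],
    [-1, 0, 0.52, 0.18, 0, -0.2, 0]
  ]
}}

```text
time: 5.3
tcp_pos: [496.7, -100.9, 373.1]
orientation: [178.9, 8.8, 173.9]
contact_force: [1.2, 0.8, -2.2]
width: 0.23
grasp_force: 59.5
```

Call:
{"op": "carry_out", "data": {
  "series": [
    [-1, 0, 0.16, 0, 0, -0.05, 0],
    [-1, 0, 0.32, 0, 0, -0.1, 0],
    [-1, 0, 0.48, 0, 0, -0.15, 0],
    [-1, 0, 0.64, 0, -0.013, -0.2, 0],
    [-1, 0, 0.8, 0, -0.013, -0.245, 0]
  ]
}}

```text
time: 5.72
tcp_pos: [496.2, 99.5, 373.1]
orientation: [178.4, 19.9, 173.8]
contact_force: [1.3, 0.2, -1.8]
width: 0.229
grasp_force: 59.5
```

Call:
{"op": "carry_out", "data": {
  "series": [
    [-1, 0.02, 0.16, 0, 0, 0, 0],
    [-1, 0.04, 0.32, 0, 0, 0, 0],
    [-1, 0.06, 0.46, 0, 0, 0, 0],
    [-1, 0.06, 0.58, 0, 0, 0, 0],
    [-1, 0.06, 0.68, 0, 0, 0, 0]
  ]
}}

```text
time: 6.13
tcp_pos: [511.1, 270.1, 372.3]
orientation: [178.6, 19.7, 173.9]
contact_force: [0.4, -0.2, -1.7]
width: 0.227
grasp_force: 59.5
```

Run:
```python
from plant import telemetry
from h import *
s=telemetry.observe(); print(s['time'],s['tcp_pos'],s['orientation'],s['contact_force'],s['q'])
t=toolR(s)[:,2]; print('toolz',t,'tip',s['tcp_pos']+146*t)
w=np.array([-.3427,.0102,.9394]); print('err deg',np.degrees(np.arccos(-t@w)), 'rotvec share',np.degrees(np.cross(-t,w))/45)
print('to pre',(np.array([579.,309,107])+186*w-s['tcp_pos'])/250)
```

```text
6.1333 [511.14801736 270.12543324 372.26055293] [178.57000195  19.72056555 173.9440947 ] [ 0.38462315 -0.16520045 -1.70945545] [ 25.13976303 -10.15533995  97.79221644  -9.1457578   74.78635053
 -58.01508706]
toolz [ 0.33807838 -0.01077139 -0.94105632] tip [560.5074603  268.55281026 234.86633089]
err deg 0.12473219503375102 rotvec share [ 0.00066192 -0.00625055  0.00030934]
to pre [ 0.01643913  0.16308707 -0.36212861]
```

Call:
{"op": "carry_out", "data": {
  "series": [
    [-1, 0.006, 0.08, -0.08, 0, 0, 0],
    [-1, 0.016, 0.16, -0.18, 0, -0.006, 0],
    [-1, 0.016, 0.16, -0.28, 0, -0.006, 0],
    [-1, 0.016, 0.16, -0.34, 0, -0.006, 0],
    [-1, 0.016, 0.16, -0.36, 0, -0.006, 0]
  ]
}}

```text
time: 6.55
tcp_pos: [513.4, 306.9, 278.2]
orientation: [178.8, 19.7, 174.0]
contact_force: [-0.2, 0.1, -2.0]
width: 0.225
grasp_force: 59.6
```

Call:
{"op": "carry_out", "data": {
  "series": [
    [-1, 0, 0, 0, 0, 0, 0],
    [-1, 0, 0, 0, 0, 0, 0],
    [-1, 0, 0, 0, 0, 0, 0],
    [-1, 0, 0, 0, 0, 0, 0],
    [-1, 0, 0, 0, 0, 0, 0]
  ]
}}

```text
time: 6.97
tcp_pos: [517.2, 307.9, 287.4]
orientation: [178.3, 20.4, 173.7]
contact_force: [0.5, 0.0, -1.4]
width: 0.226
grasp_force: 59.6
```

```bash
cat > look.py <<'E'
import sys
from plant import telemetry, snapshot, camera_model
from h import *
tag=sys.argv[1]; ss=[telemetry.observe()]; pp=[]; w=np.array([-.3427,.0102,.9394])
for n in ("side","top","wrist"):
    m=camera_model(n); p,d=snapshot(n); ss.append(telemetry.observe())
    np.savez(f"pics/{n}{tag}.npz",p=p,d=d,**{k:np.array(v) for k,v in m.items()})
    if n!="wrist":
        u,v=proj(m,[572,309,120]).astype(int)
        c=p[v-40:v+40,u-50:u+50]; print(n,'crop origin',u-50,v-40,'x8/2')
        pp.append(cv2.resize(c,(400,320),interpolation=cv2.INTER_CUBIC))
    else: pp.append(cv2.resize(p,(400,300)))
s={k:np.mean([x[k] for x in ss],0) for k in('time','tcp_pos','contact_force')}; s['orientation']=ss[-1]['orientation']
t=toolR(s)[:,2]; tip=s['tcp_pos']+146*t
print(s,'tip',tip,'err',np.degrees(np.arccos(-t@w)),'along n vs ring',(tip-[579,309,107])@w)
c=np.zeros((620,800,3),np.uint8);c[:320,:400]=pp[0];c[:320,400:]=pp[1];c[320:,:400]=pp[2]
cv2.imwrite(f"pics/look{tag}.png",cv2.resize(c,(774,600))[:,:,::-1])
for n in("side","top"):
    m=camera_model(n); print(n,'pred tip',proj(m,tip),'pred contact',proj(m,tip-40*w))
E
python3 look.py 3
```

```text
side crop origin 170 72 x8/2
top crop origin 90 143 x8/2
{'time': np.float64(7.0417000000000005), 'tcp_pos': array([516.9739731 , 307.84827763, 287.01094382]), 'contact_force': array([ 0.37349646, -0.15379489, -1.51539383]), 'orientation': array([178.36552514,  20.30400876, 173.75565161])} tip [567.76804703 306.47971896 150.13841517] err 0.19644546939102261 along n vs ring 44.347710625051
side pred tip [218.77714195 102.97679494] pred contact [225.56072444 114.43666444]
top pred tip [137.11832523 182.73716262] pred contact [142.86675523 179.5231964 ]
```

View pics/look3.png

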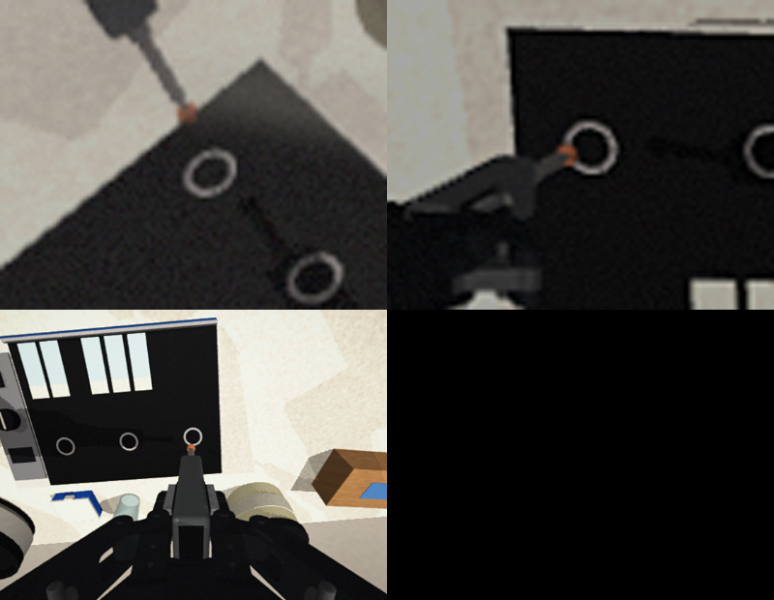

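The tip hangs above and slightly in front of the check ring: the side view has the tip at (218,101) and the ring at (224,116). I'll triangulate both from the same cameras.

Run:
```python
from h import *
T=load('pics/top3.npz');S=load('pics/side3.npz')
a=copper(T[0],(137.1,182.7),7);b=copper(S[0],(218.5,102),7);print(a,b)
P,e=tri(T[2],a[0],S[2],b[0]);print('tip centre seen',P,e)
w=np.array([-.3427,.0102,.9394])
def ringfind(p,roi):
    g=cv2.cvtColor(p,cv2.COLOR_RGB2GRAY).astype(int);v,u=np.mgrid[:420,:560];a=p.astype(int)
    mk=(g>70)&(abs(a[...,0]-a[...,2])<35);k=np.zeros(g.shape,bool);k[roi]=1;v,u=np.where(mk&k)
    return cv2.minEnclosingCircle(np.stack([u,v],1).astype(np.float32)),cv2.fitEllipse(np.stack([u,v],1).astype(np.float32))
rS=ringfind(S[0],(slice(109,124),slice(215,233)));print(rS)
ring,_=tri(T[2],(142.1,180.69),S[2],rS[1][0]);print('ring',ring)
dv=ring-P; print('delta',dv,'along n',dv@w,'lateral',dv-(dv@w)*w)
```

```text
(array([136.38461538, 182.46153846]), 13, np.int64(4), np.int64(4)) (array([217.44444444, 100.77777778]), 9, np.int64(3), np.int64(3))
tip centre seen [566.3199188  306.45725876 156.71998369] 2.123581558541615
(((224.0, 116.5), 6.946321964263916), ((223.91799926757812, 116.3036880493164), (9.767932891845703, 12.469783782958984), 58.285797119140625))
ring [579.76677782 310.10717026 105.52233936]
delta [ 13.44685902   3.6499115  -51.19764433] along n -52.66607657407647 lateral [-4.60180542  4.18710548 -1.723132  ]
```

Call:
{"op": "carry_out", "data": {
  "series": [
    [-1, 0, 0.007, -0.03, 0, 0, 0],
    [-1, 0.01, 0.014, -0.06, 0, 0, 0],
    [-1, 0.018, 0.014, -0.09, 0, 0, 0],
    [-1, 0.025, 0.014, -0.12, 0, 0, 0],
    [-1, 0.028, 0.014, -0.126, 0, 0, 0]
  ]
}}

```text
time: 7.53
tcp_pos: [522.7, 310.7, 251.2]
orientation: [178.5, 20.1, 173.8]
contact_force: [-0.4, -0.4, -2.2]
width: 0.227
grasp_force: 59.6
```

Call:
{"op": "carry_out", "data": {
  "series": [
    [-1, 0, 0, 0, 0, 0, 0],
    [-1, 0, 0, 0, 0, 0, 0],
    [-1, 0, 0, 0, 0, 0, 0],
    [-1, 0, 0, 0, 0, 0, 0],
    [-1, 0, 0, 0, 0, 0, 0]
  ]
}}

```text
time: 7.95
tcp_pos: [523.7, 311.4, 254.9]
orientation: [178.4, 20.3, 173.8]
contact_force: [0.1, 0.4, -1.9]
width: 0.222
grasp_force: 59.6
```

```bash
python3 look.py 4
```

```text
side crop origin 170 72 x8/2
top crop origin 90 143 x8/2
{'time': np.float64(8.025), 'tcp_pos': array([523.65172656, 311.39839984, 254.76147418]), 'contact_force': array([ 0.35531005, -0.00475863, -1.38809173]), 'orientation': array([178.39439689,  20.26730131, 173.77934544])} tip [574.35192601 309.98716329 117.85457812] err 0.11785770930493228 along n vs ring 11.799754711113733
side pred tip [221.61829119 112.87310281] pred contact [228.15590393 123.77260811]
top pred tip [140.28074505 182.27440779] pred contact [145.71036783 179.18672401]
```

View pics/look4.png

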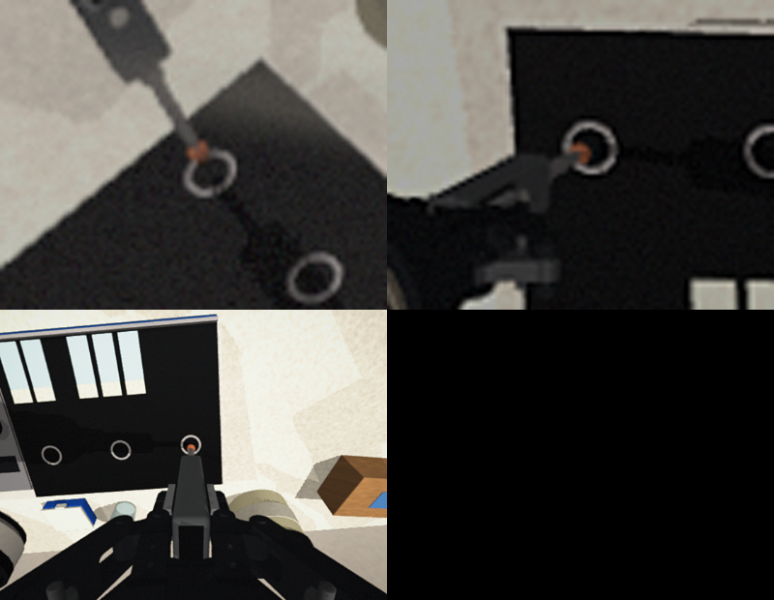

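The tip is over the ring and along the plate normal to within about 1.5 mm, both in the image and by projection. Now a slow approach along the normal.

Call:
{"op": "carry_out", "data": {
  "series": [
    [-1, 0.003, 0, -0.008, 0, 0, 0],
    [-1, 0.006, 0, -0.016, 0, 0, 0],
    [-1, 0.009, 0, -0.024, 0, 0, 0],
    [-1, 0.011, 0, -0.03, 0, 0, 0],
    [-1, 0.011, 0, -0.03, 0, 0, 0]
  ]
}}

```text
time: 8.52
tcp_pos: [526.1, 311.1, 246.0]
orientation: [178.4, 20.2, 173.8]
contact_force: [0.0, 0.1, -1.9]
width: 0.222
grasp_force: 59.6
```

Call:
{"op": "carry_out", "data": {
  "series": [
    [-1, 0.0014, 0, -0.0038, 0, 0, 0],
    [-1, 0.0027, 0, -0.0075, 0, 0, 0],
    [-1, 0.0027, 0, -0.0075, 0, 0, 0],
    [-1, 0.0027, 0, -0.0075, 0, 0, 0],
    [-1, 0.0027, 0, -0.0075, 0, 0, 0]
  ]
}}

```text
time: 8.93
tcp_pos: [527.0, 311.4, 245.0]
orientation: [178.4, 20.3, 173.8]
contact_force: [0.7, -0.3, -0.9]
width: 0.224
grasp_force: 59.6
```

```bash
cat > f.py <<'E'
from plant import telemetry, snapshot
from h import *
w=np.array([-.3427,.0102,.9394]); L=[telemetry.observe()]
for i in range(4): snapshot("top"); L.append(telemetry.observe())
f=np.array([x['contact_force'] for x in L]); p=np.array([x['tcp_pos'] for x in L]); t=np.array([-toolR(x)[:,2] for x in L]).mean(0)
print(L[-1]['time'],'F.n',(f@w).round(2),(f@w).mean(),'F',f.mean(0),'tcp',p.mean(0),'tip',p.mean(0)-146*t,'h',(p.mean(0)-146*t-[579,309,107])@w,'err',np.degrees(np.arccos(t@w)),L[-1]['grasp_force'],L[-1]['width'])
E
python3 f.py
```

```text
9.1333 F.n [-1.09 -1.56 -1.08 -0.97 -0.6 ] -1.0603576579985916 F [-0.24900334 -0.17887796 -1.21765653] tcp [526.97920711 311.34224539 245.03111966] tip [577.64169261 309.91399774 108.11043959] h 1.5179616686070014 err 0.07072519426771597 59.64785635471344 0.22781386051055497
```

Call:
{"op": "carry_out", "data": {
  "series": [
    [-1, 0.0014, 0, -0.0038, 0, 0, 0],
    [-1, 0.0027, 0, -0.0075, 0, 0, 0],
    [-1, 0.0027, 0, -0.0075, 0, 0, 0],
    [-1, 0.0027, 0, -0.0075, 0, 0, 0],
    [-1, 0.0027, 0, -0.0075, 0, 0, 0]
  ]
}}

```text
time: 9.55
tcp_pos: [527.6, 311.3, 243.0]
orientation: [178.4, 20.2, 173.8]
contact_force: [-0.1, -0.6, -0.5]
width: 0.223
grasp_force: 59.6
```

```bash
python3 f.py
```

```text
9.75 F.n [-0.46 -0.32 -1.89 -1.78 -0.94] -1.077047379673146 F [-0.57833107  0.072097   -1.35828915] tcp [527.61186061 311.32241014 243.03599854] tip [578.25172773 309.88122435 106.10708726] h -0.5733808280808577 err nan 59.64785814285278 0.22404935951462684f.py:6: RuntimeWarning: invalid value encountered in arccos
  print(L[-1]['time'],'F.n',(f@w).round(2),(f@w).mean(),'F',f.mean(0),'tcp',p.mean(0),'tip',p.mean(0)-146*t,'h',(p.mean(0)-146*t-[579,309,107])@w,'err',np.degrees(np.arccos(t@w)),L[-1]['grasp_force'],L[-1]['width'])
```

Call:
{"op": "carry_out", "data": {
  "series": [
    [-1, 0.0014, 0, -0.0038, 0, 0, 0],
    [-1, 0.0027, 0, -0.0075, 0, 0, 0],
    [-1, 0.0027, 0, -0.0075, 0, 0, 0],
    [-1, 0.0027, 0, -0.0075, 0, 0, 0],
    [-1, 0.0027, 0, -0.0075, 0, 0, 0]
  ]
}}

```text
time: 10.17
tcp_pos: [528.4, 311.4, 241.4]
orientation: [178.4, 20.3, 173.8]
contact_force: [-1.4, 0.1, 0.2]
width: 0.223
grasp_force: 59.9
```

```bash
python3 f.py
```

```text
10.3667 F.n [0.65 0.8  0.43 0.7  0.85] 0.6857743123786747 F [-0.92743617 -0.02756428  0.39197689] tcp [528.38380351 311.38430284 241.39892389] tip [579.07327583 309.97152107 104.48807176] h -2.37490749805647 err 0.10665888185617488 59.886707067489624 0.23109778003351045
```

Call:
{"op": "carry_out", "data": {
  "series": [
    [-1, 0.0015, 0, -0.0041, 0, 0, 0],
    [-1, 0.003, 0, -0.0082, 0, 0, 0],
    [-1, 0.0045, 0, -0.0123, 0, 0, 0],
    [-1, 0.006, 0, -0.0165, 0, 0, 0],
    [-1, 0.006, 0, -0.0165, 0, 0, 0]
  ]
}}

```text
time: 10.78
tcp_pos: [529.9, 311.4, 237.0]
orientation: [178.4, 20.3, 173.8]
contact_force: [-1.5, 0.5, 2.0]
width: 0.229
grasp_force: 60.1
```

Call:
{"op": "carry_out", "data": {
  "series": [
    [-1, 0, 0, 0, 0, 0, 0],
    [-1, 0, 0, 0, 0, 0, 0],
    [-1, 0, 0, 0, 0, 0, 0],
    [-1, 0, 0, 0, 0, 0, 0],
    [-1, 0, 0, 0, 0, 0, 0]
  ]
}}

```text
time: 11.2
tcp_pos: [529.9, 311.4, 237.2]
orientation: [178.4, 20.3, 173.8]
contact_force: [-1.1, 0.3, 2.2]
width: 0.225
grasp_force: 60.1
```

```bash
python3 f.py; python3 look.py 5
```

```text
11.4 F.n [2.46 2.75 1.97 2.13 3.  ] 2.460587294198025 F [-1.05583628  0.41624391  2.22962158] tcp [529.83296502 311.35199758 237.13154248] tip [580.49948715 309.92355681 100.21235816] h -6.8807647093030555 err 0.07676090175348917 60.09868383407593 0.2285869122807532
side crop origin 170 72 x8/2
top crop origin 90 143 x8/2
{'time': np.float64(11.475000000000001), 'tcp_pos': array([529.84539104, 311.34912958, 237.11337201]), 'contact_force': array([-0.57636337,  0.51183903,  2.18740795]), 'orientation': array([178.40368853,  20.25384773, 173.78012781])} tip [580.51131401 309.91851543 100.19398846] err 0.07557934869056993 along n vs ring -6.902125695059462
side pred tip [224.59818728 118.09586278] pred contact [230.96631623 128.70566247]
top pred tip [142.829718   180.91556985] pred contact [148.06019031 177.93759349]
```

View pics/look5.png

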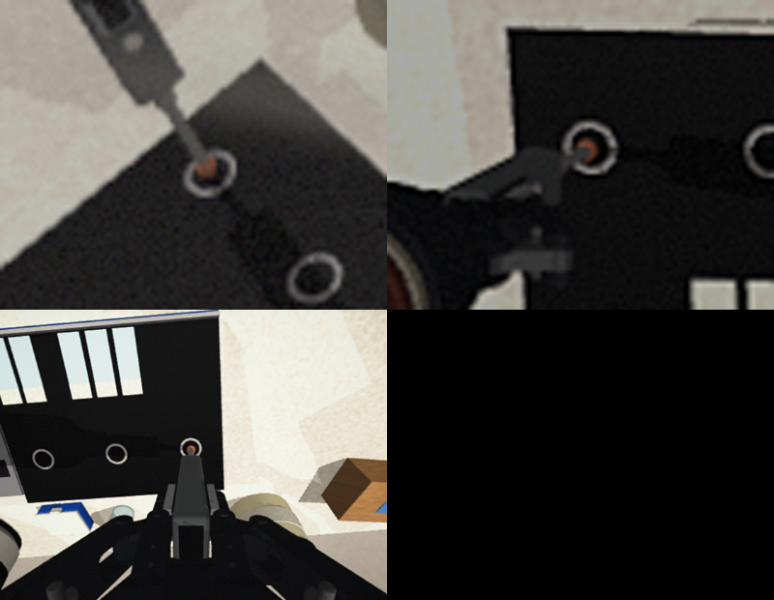

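The tip sits inside the check ring in both fixed views: side ring (224,116), top ring (142,181). The push is about 3.5 N, so the spring is about half-way in. I'll hold for over three seconds.

Call:
{"op": "carry_out", "data": {
  "series": [
    [-1, 0, 0, 0, 0, 0, 0],
    [-1, 0, 0, 0, 0, 0, 0],
    [-1, 0, 0, 0, 0, 0, 0],
    [-1, 0, 0, 0, 0, 0, 0],
    [-1, 0, 0, 0, 0, 0, 0]
  ]
}}

```text
time: 11.97
tcp_pos: [529.8, 311.4, 237.1]
orientation: [178.4, 20.2, 173.8]
contact_force: [-1.0, 0.6, 2.4]
width: 0.227
grasp_force: 60.1
```

Call:
{"op": "carry_out", "data": {
  "series": [
    [-1, 0, 0, 0, 0, 0, 0],
    [-1, 0, 0, 0, 0, 0, 0],
    [-1, 0, 0, 0, 0, 0, 0],
    [-1, 0, 0, 0, 0, 0, 0],
    [-1, 0, 0, 0, 0, 0, 0]
  ]
}}

```text
time: 12.38
tcp_pos: [529.8, 311.3, 237.1]
orientation: [178.4, 20.2, 173.8]
contact_force: [-0.5, 1.0, 2.1]
width: 0.227
grasp_force: 60.2
```

Call:
{"op": "carry_out", "data": {
  "series": [
    [-1, 0, 0, 0, 0, 0, 0],
    [-1, 0, 0, 0, 0, 0, 0],
    [-1, 0, 0, 0, 0, 0, 0],
    [-1, 0, 0, 0, 0, 0, 0],
    [-1, 0, 0, 0, 0, 0, 0]
  ]
}}

```text
time: 12.8
tcp_pos: [529.8, 311.3, 237.0]
orientation: [178.4, 20.2, 173.8]
contact_force: [-0.5, 0.5, 1.7]
width: 0.227
grasp_force: 60.2
```

Call:
{"op": "carry_out", "data": {
  "series": [
    [-1, 0, 0, 0, 0, 0, 0],
    [-1, 0, 0, 0, 0, 0, 0],
    [-1, 0, 0, 0, 0, 0, 0],
    [-1, 0, 0, 0, 0, 0, 0],
    [-1, 0, 0, 0, 0, 0, 0]
  ]
}}

```text
time: 13.22
tcp_pos: [529.8, 311.3, 237.0]
orientation: [178.4, 20.2, 173.8]
contact_force: [-0.6, 0.5, 1.9]
width: 0.229
grasp_force: 60.2
```

Call:
{"op": "carry_out", "data": {
  "series": [
    [-1, 0, 0, 0, 0, 0, 0],
    [-1, 0, 0, 0, 0, 0, 0],
    [-1, 0, 0, 0, 0, 0, 0],
    [-1, 0, 0, 0, 0, 0, 0],
    [-1, 0, 0, 0, 0, 0, 0]
  ]
}}

```text
time: 13.63
tcp_pos: [529.8, 311.3, 237.1]
orientation: [178.4, 20.2, 173.8]
contact_force: [-1.3, -0.1, 2.0]
width: 0.224
grasp_force: 60.2
```

Call:
{"op": "carry_out", "data": {
  "series": [
    [-1, 0, 0, 0, 0, 0, 0],
    [-1, 0, 0, 0, 0, 0, 0],
    [-1, 0, 0, 0, 0, 0, 0],
    [-1, 0, 0, 0, 0, 0, 0],
    [-1, 0, 0, 0, 0, 0, 0]
  ]
}}

```text
time: 14.05
tcp_pos: [529.8, 311.3, 237.1]
orientation: [178.4, 20.2, 173.8]
contact_force: [-0.3, -0.2, 1.6]
width: 0.224
grasp_force: 60.2
```

Call:
{"op": "carry_out", "data": {
  "series": [
    [-1, 0, 0, 0, 0, 0, 0],
    [-1, 0, 0, 0, 0, 0, 0],
    [-1, 0, 0, 0, 0, 0, 0],
    [-1, 0, 0, 0, 0, 0, 0],
    [-1, 0, 0, 0, 0, 0, 0]
  ]
}}

```text
time: 14.47
tcp_pos: [529.8, 311.3, 237.0]
orientation: [178.4, 20.2, 173.8]
contact_force: [-0.9, 0.9, 2.1]
width: 0.23
grasp_force: 60.2
```

```bash
python3 f.py; python3 -c "
from plant import close_job
print(close_job())"
```

```text
14.6667 F.n [2.29 2.66 2.24 3.27 2.28] 2.5473696149485603 F [-0.5567342   0.74737329  2.50048286] tcp [529.78974417 311.31467762 237.03643272] tip [580.43095718 309.87253309 100.10802903] h -6.955806711605034 err 0.013417203262169514 60.18672823905945 0.22301687258175049
the job is handed in; nothing more can be done
None
```

I handed the job in with the gripper still holding the probe square to the plate (within about 0.1°), its tip in the check ring and pressed about half-way in at roughly 3.5 N, after holding it still for over three seconds; no verdict came back.

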